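# Size a dowel rod in the hole gauge and file it

### The job

Find the size of the dowel rod that stands in the left-hand socket of the wooden stand: push it foot first through the widest hole of the sloping gauge until some 3 cm of it stand out beneath the plate, draw it out, then do the same with the next narrower hole and then the narrowest, which may refuse it; press it lightly on that mouth but never force it. Then put it, foot down, in the compartment of the white organiser that stands for the narrowest hole it passed (compartments and holes are in the same left-to-right order) and let go. Leave the rod in the right-hand socket in its place, and do not knock over or shift the mug, stapler or glue stick.

Things in the scene. Friction and masses are not known exactly. Their poses are not given: they have to be found in the camera images.
- rod_thick_center (a point): the thicker plain wooden dowel rod, 32 mm in diameter, 150 mm long, flat ends, about 85 g. It starts upright in one of the two sockets of the stand (either one). This point is the rod's centre, 75 mm from either end on its axis; z runs along the rod, from foot to top
- rod_thick_foot (a point): centre of the foot (lower end at the start) of the 32 mm rod, on its axis; z runs along the rod towards its top
- rod_thin_center (a point): the thinner plain wooden dowel rod, 24 mm in diameter, 150 mm long, flat ends, about 50 g. It starts upright in one of the two sockets of the stand (either one). This point is the rod's centre, 75 mm from either end on its axis; z runs along the rod, from foot to top
- rod_thin_foot (a point): centre of the foot (lower end at the start) of the 24 mm rod, on its axis; z runs along the rod towards its top
- rod_thick: the thicker rod; origin at the centre of its foot
- rod_thin: the thinner rod; origin at the centre of its foot
- socket_left (a point): centre of the floor of the left-hand socket of the stand (7 mm above the desk). The stand is a fixed wooden block, 80 x 190 x 45 mm high, with two round sockets 36 mm in diameter, 38 mm deep and 110 mm apart, in a row along its y axis; both rods stand in it upright and loose. z up, y along the row to the left
- socket_right (a point): centre of the floor of the right-hand socket of the stand, like the left one
- gauge: the hole gauge: an aluminium plate, 84 x 264 x 12 mm, with three through holes in a row 75 mm apart, held sloping at 30 degrees towards the robot on four posts over a base board 130 x 270 x 10 mm; fixed to the desk. Origin under the middle of the base board; the plate's upper face is 125 mm above the desk at the holes
- hole_wide (a point): centre of the mouth of the gauge's widest hole, 41 mm in diameter, at the left end of the row. The point lies on the upper face of the plate; z is the hole's axis and points out of the upper face (towards the robot and up, 30 degrees from vertical), y points along the row of holes to the left, x up the slope
- hole_middle (a point): centre of the mouth of the gauge's middle hole, 35 mm in diameter, in the middle of the row. The point lies on the upper face of the plate; z is the hole's axis and points out of the upper face (towards the robot and up, 30 degrees from vertical), y points along the row of holes to the left, x up the slope
- hole_narrow (a point): centre of the mouth of the gauge's narrowest hole, 27 mm in diameter, at the right end of the row. The point lies on the upper face of the plate; z is the hole's axis and points out of the upper face (towards the robot and up, 30 degrees from vertical), y points along the row of holes to the left, x up the slope
- bin_wide (a point): centre of the floor (5 mm above the desk) of the organiser's left-hand compartment, the one for the widest hole; inside 60 x 60 mm, 85 mm deep; z up, y along the row to the left. The organiser is a fixed white open-topped box, 70 x 200 x 90 mm high, with three equal compartments in a row, walls 5 mm
- bin_middle (a point): centre of the floor (5 mm above the desk) of the organiser's middle compartment, the one for the middle hole; inside 60 x 60 mm, 85 mm deep; z up, y along the row to the left
- bin_narrow (a point): centre of the floor (5 mm above the desk) of the organiser's right-hand compartment, the one for the narrowest hole; inside 60 x 60 mm, 85 mm deep; z up, y along the row to the left
- mug: a mug of tea, 78 x 108 x 89 mm, bystander; origin at the middle of its underside
- stapler: a stapler, 34 x 130 x 33 mm, bystander; origin under its middle
- glue_stick: a standing glue stick, 25 mm in diameter, 82 mm tall, bystander; origin under its middle
There are look-alikes about, which are no part of the job. What is shaped like the rod_thick but blue is not meant.

How it is judged:
By the outcome, as a careful person would: the job done as asked, in the order asked, and still so for the second after the job is handed in, with the robot touching nothing.
It also fails if it takes over 58 s, if anything falls off the work surface, if the arm or the gripper's body presses on something with over 40 N, if the wrist force passes 120 N, or if a joint passes its speed limit or range.

### The arm

A 6-joint arm with a two-finger parallel gripper is mounted at the origin on a cart in front of the work surface, level with it; the furniture and walls round the work are solid. World frame = base frame: x ahead of the robot, y to its left, z up, the work surface at z = 0. Lengths are in m, angles in rad, forces in N, time in s.
With the tool pointing down it reaches from about 0.275 to 0.75 m from the base axis. Payload 10.2 kg.
Tool frame: the origin (TCP) lies midway between the tips of the shut fingers; the grasp point (between the pads) lies 19 mm behind it; z points along the fingers, y is the line along which they close (so a half turn about z gives the same grasp; the last joint's range is limited). The gripper opens to 85 mm and grips with 20 to 120 N. Pads are 22 mm wide; open, the fingers measure 114 mm over their backs; the gripper's body (76 mm by 85 mm) begins 54 mm behind the grasp point. The pads swing forward as they close: fully open they stand 13 mm farther back than shut.
Start: joints at [-1.567, 0.313, 1.498, -0, 1.331, -0.223], TCP at [0.118, -0.512, 0.231] pointing down, gripper open.
Joint ranges: [-2.94, 2.94], [-0.97, 2.17], [0.19, 2.56], [-1.23, 4.37], [0.02, 3.11], [-2.88, 2.88]. Speed limits (rad/s): [2.39, 2.39, 3.01, 3.14, 3.14, 3.14].

### API

Orientations are given as [roll, pitch, yaw] about the fixed x, y, z axes, in that order (R = Rz(yaw) Ry(pitch) Rx(roll)).
In Python, from rig import read_state, imaging, workorder gives the robot as it stands.
- The arm moves only by the tool play_rows, never from a script. Its argument "deltas" is one flat list of numbers, 7 for each row, row after row: the shift along the tool's x, y, z scaled (see below), then the turn, a rotation vector about the tool's x, y, z scaled (see below), then the closure, from 0 (fully open) to 1 (shut). A call has 1 to 20 rows; each row shifts and turns the commanded pose from where the row before left it, along the tool's axes as they then stand; what a row does not reach is not made up. The controller multiplies each number of a shift by 0.25 m and each number of a turn by pi rad. A row lasts 1/10 s, in which the tool goes at most 50 mm and 8.59 degrees, less where a joint would pass 70% of its speed; a pose out of reach is approached as far as the arm can. A call with a number of a shift or a turn outside -1 to 1 is refused whole. A call with a gripper value outside its range is refused whole. The fingers move at their own pace and stop on an object; the grip force is fixed at half the most. Time passes only in rows, so rows that do not move let the fingers close. It gives the time, the measured TCP pose, the force, the opening and the grip force at its end, in the units of the state.
- read_state(): the state, without advancing time (a new reading comes with each control period).
- imaging.capture(name): name is "scene" or "top" or "wrist"; returns a dict with "img" (420x560x3 uint8, red, green, blue), "fx", "fy", "cx", "cy" (pixels), "k1" (the pictures are not rectified: a ray, as slopes to the right and down, at radius r is drawn at 1 + k1 r^2 times it, then the intrinsics apply), "world_to_cam" (4x4, takes a point from world to camera coordinates). Camera axes: x right, y down, z forward; pixel columns grow to the right and rows downward; lengths in m; the calibration is good to about 2 mm. A picture is of the moment at which its call begins. There is no depth.
- workorder.hand_in(): hands the job in; it is judged then, once.
The state is a dict: "t": time; "joint_positions": joint angles; "joint_velocities": joint speeds; "effort": joint torques, N m; "tcp_pos": TCP position; "eef_rot": TCP orientation; "ft_force": force on the tool from outside, world axes, zero at the start; "torque": the same for the moment, N m; "finger_gap": opening from 0.0 (shut) to 1.0 (fully open); "finger_force": force on a finger pad.
Only numpy, scipy, OpenCV 4.12 (cv2) and the standard library are available. Lean on these libraries where they do the work, as an engineer would, in place of code of your own. Each camera call takes 0.05 s, during which the arm holds its last target. There are 200 camera calls.

## Working session

There is one attempt and no reset: what is moved stays moved. The work goes in short steps, Python scripts to look and compute and a tool call to move; the robot and the scene stay as the last step left them, time stands still between calls to the robot, and variables do not carry over. Pictures are saved under pics/ and viewed, at most 12 in all, crops included, and the job is handed in when it is done.

Besides the shell and the picture viewer there is one more tool, called after ">>>" as a command line: name --argument value ..., lists and objects as JSON in quotes. play_rows: Moves the arm, as the interface text tells. Its arguments: {"type":"object","properties":{"deltas":{"type":"array"}},"required":["deltas"]}

```bash
ls; mkdir -p pics; cat > h.py <<'E'
import numpy as np, cv2
from rig import read_state, imaging, workorder
from scipy.spatial.transform import Rotation as R
def K(c): return np.array([[c["fx"],0,c["cx"]],[0,c["fy"],c["cy"]],[0,0,1.]])
def ray(c,u,v):
    # pixel -> (origin, dir) world
    d=np.array([(u-c["cx"])/c["fx"],(v-c["cy"])/c["fy"]]); s=d.copy()
    for _ in range(20): s=d/(1+c["k1"]*(s@s))
    T=np.array(c["world_to_cam"]); o=-T[:3,:3].T@T[:3,3]
    return o, T[:3,:3].T@np.array([s[0],s[1],1.])
def onz(c,u,v,z):
    o,d=ray(c,u,v); return o+d*(z-o[2])/d[2]
def proj(c,p):
    T=np.array(c["world_to_cam"]); q=T[:3,:3]@np.asarray(p,float)+T[:3,3]; s=q[:2]/q[2]; s=s*(1+c["k1"]*(s@s))
    return np.array([s[0]*c["fx"]+c["cx"],s[1]*c["fy"]+c["cy"]])
def two(c1,p1,c2,p2):
    o1,d1=ray(c1,*p1);o2,d2=ray(c2,*p2)
    t=np.linalg.lstsq(np.c_[d1,-d2],o2-o1,rcond=None)[0]
    a=o1+d1*t[0];b=o2+d2*t[1]; return (a+b)/2,np.linalg.norm(a-b)
E
python3 - <<'E'
from h import *
import pickle
s=read_state(); print(s)
for n in ["scene","top"]:
    c=imaging.capture(n); pickle.dump(c,open(n+".pkl","wb")); cv2.imwrite(f"pics/{n}0.png",c["img"][:,:,::-1])
    T=np.array(c["world_to_cam"]); print(n,c["fx"],c["k1"],-T[:3,:3].T@T[:3,3],T[2,:3])
E
```

```text
pics
{'t': 0.0, 'joint_positions': array([-1.56740222e+00,  3.13442822e-01,  1.49849182e+00, -2.93615919e-06,
        1.33099734e+00, -2.23432398e-01]), 'joint_velocities': array([-0.00093543,  0.00137632, -0.00011529,  0.00076836,  0.00019328,
       -0.00024413]), 'effort': array([ 8.45993291e-04, -4.12260425e+01, -2.59734535e+01, -1.82917806e-04,
        4.11290734e-03, -4.35501661e-06]), 'tcp_pos': array([ 0.11803527, -0.51127438,  0.23071815]), 'eef_rot': array([-3.14028599e+00, -2.93985305e-04,  2.26827015e-01]), 'ft_force': array([-0.50232716, -0.15211513,  0.5841576 ]), 'torque': array([-0.02370468, -0.00025531, -0.01641199]), 'finger_force': 0.0, 'finger_gap': 0.999347872753734}
scene 514.8564469189633 -0.13015989583697968 [-0.0379161  -1.26482764  0.73298434] [ 0.39050542  0.82429465 -0.40993152]
top 498.2053211220559 -0.12303360579005365 [ 0.37124519 -0.01603473  1.51701076] [ 0.1519251   0.01481628 -0.98828095]
```

View pics/scene0.png

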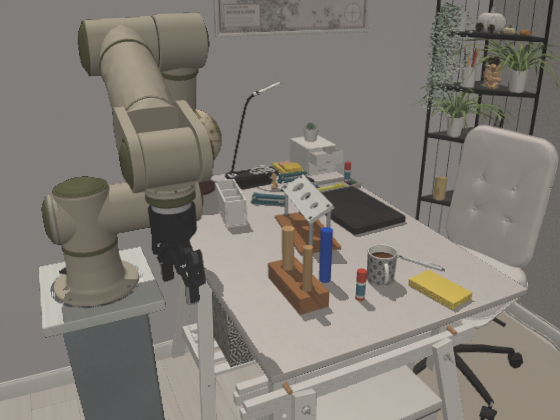

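View pics/top0.png

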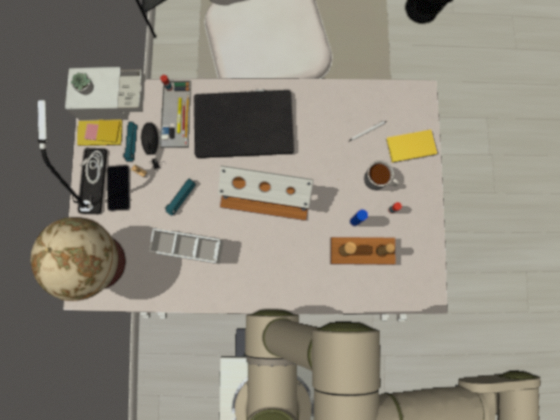

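The scene view shows the wooden stand with two wooden rods, at (288,248) and (308,268), and a blue rod at (326,255). In the top view, up is +x and left is +y. The left-hand socket's rod is at (350,248), the right-hand rod at (390,248) and the blue one at (360,217). The gauge holes are at (239,183), (265,187) and (291,191), and the organiser is at (185,245). The rod I want is the wooden one at (350,248): it is in the left socket, and the blue one is excluded by colour. Next I'll check it in an enlarged crop.

```bash
python3 - <<'E'
from h import *
import pickle
t=pickle.load(open("top.pkl","rb"))["img"][:,:,::-1]; s=pickle.load(open("scene.pkl","rb"))["img"][:,:,::-1]
f=lambda i,x,y,w,h,k:cv2.resize(i[y:y+h,x:x+w],None,fx=k,fy=k,interpolation=cv2.INTER_CUBIC)
a=f(t,310,195,100,75,4); b=f(t,215,160,100,75,4); c=f(t,140,215,100,75,4); d=f(s,255,220,100,75,4)
cv2.imwrite("pics/crop1.png",np.vstack([np.hstack([a,b]),np.hstack([c,d])]))
E
```

```text
(no output)
```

View pics/crop1.png

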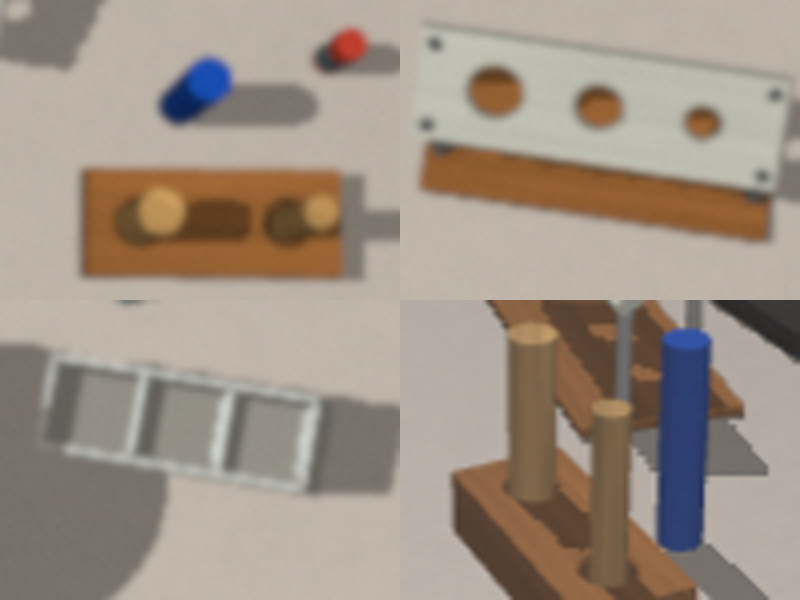

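The left rod is clearly the thicker wooden one (32 mm). Its crop position (162,211) is about (350.5,247.7) in the top view, and the blue one beside it is not meant. The gauge holes run wide, middle, narrow from left to right, and the bins run in the same order. Next I'll measure positions.

```bash
python3 - <<'E'
from h import *
import pickle
t=pickle.load(open("top.pkl","rb")); s=pickle.load(open("scene.pkl","rb"))
for n,p in dict(L=(350.1,247.4),Rr=(390,247.7),blue_top=(362,214.5)).items(): print(n,onz(t,*p,.157 if n!='blue_top' else .15).round(4))
print("two-view L",two(t,(350.1,247.4),s,(287.9,228.3)))
H=cv2.cvtColor(t["img"],cv2.COLOR_RGB2HSV); 
# holes: saturated regions enclosed in plate
m=((H[:,:,1]>70)|(H[:,:,2]<110)).astype(np.uint8)
n,l,st,ce=cv2.connectedComponentsWithStats(m[165:215,215:315])
h=[]
for i in range(1,n):
    if 20<st[i,4]<300: print(st[i],ce[i]+[215,165],onz(t,*(ce[i]+[215,165]),.125).round(4))
# sub-pixel holes by hand
hs=[onz(t,*p,.125) for p in [(238.4,182.4),(264.4,186.1),(290.1,190.1)]]
print(np.round(hs,4)); d=hs[0]-hs[2]; print("yaw",np.degrees(np.arctan2(-d[0],d[1])),np.linalg.norm(d))
# organiser rim corners in crop (x/4+140, (y-300)/4+215)
q=[onz(t,140+x/4-.4,215+(y-300)/4-.4,.09) for x,y in [(50,353),(321,398),(311,492),(40,443)]]
print(np.round(q,4),np.mean(q,0)); 
for n,p in dict(gl=(396.5,206.5),mug=(379,175)).items(): print(n,onz(t,*p,.085).round(3))
E
```

```text
L [ 0.4679 -0.2097  0.157 ]
Rr [ 0.4673 -0.3196  0.157 ]
blue_top [ 0.5597 -0.2452  0.15  ]
two-view L (array([ 0.4689755 , -0.21033199,  0.15538113]), np.float64(0.0021210508152222545))
[ 17  12  14  12 124] [238.68548387 182.57258065] [0.6534 0.1005 0.125 ]
[44 17 12 10 88] [264.48863636 186.39772727] [0.6426 0.0268 0.125 ]
[71 22  9  7 46] [290.08695652 190.15217391] [ 0.632  -0.0461  0.125 ]
[[ 0.6539  0.1014  0.125 ]
 [ 0.6435  0.027   0.125 ]
 [ 0.6322 -0.0461  0.125 ]]
yaw -8.382399435814428 0.149055335824538
[[0.5256 0.3541 0.09  ]
 [0.4945 0.155  0.09  ]
 [0.427  0.1608 0.09  ]
 [0.4601 0.3588 0.09  ]] [0.47681692 0.25718089 0.09      ]
gl [ 0.593 -0.358  0.085]
mug [ 0.686 -0.309  0.085]
```

>>> play_rows --deltas '[0, 0, 0, 0, 0, 0.024, 0, 0, 0, 0, 0, 0, 0.024, 0, 0, 0, 0, 0, 0, 0.024, 0, 0.1, -0.086, -0.02, 0, 0, 0, 0, 0.1, -0.086, -0.02, 0, 0, 0, 0, 0.1, -0.086, -0.02, 0, 0, 0, 0, 0.1, -0.086, -0.02, 0, 0, 0, 0, 0.1, -0.086, -0.02, 0, 0, 0, 0, 0.1, -0.086, -0.02, 0, 0, 0, 0, 0.1, -0.086, -0.02, 0, 0, 0, 0, 0.1, -0.086, -0.02, 0, 0, 0, 0, 0.1, -0.086, -0.02, 0, 0, 0, 0, 0.1, -0.086, -0.02, 0, 0, 0, 0, 0.1, -0.086, -0.02, 0, 0, 0, 0, 0.1, -0.086, -0.02, 0, 0, 0, 0, 0.1, -0.086, -0.02, 0, 0, 0, 0, 0.1, -0.086, -0.02, 0, 0, 0, 0]'

```text
t: 1.8
tcp_pos: [0.4687, -0.2092, 0.3012]
eef_rot: [-3.141, 0.0, 0.001]
ft_force: [0.2, -0.6, 0.4]
finger_gap: 0.996
finger_force: 0.0
```

```bash
cat >> h.py <<'E'
def plan(pos,rpy,st=None,n_ang=4.0,n_mm=25.):
    """rows: turn first (about TCP), then shift in the final tool axes"""
    st=st or read_state(); R0=R.from_euler('xyz',st["eef_rot"]); R1=R.from_euler('xyz',rpy)
    rv=(R0.inv()*R1).as_rotvec(); sh=R1.inv().apply(np.array(pos)-st["tcp_pos"])
    na=max(1,int(np.ceil(np.degrees(np.linalg.norm(rv))/n_ang))); ns=max(1,int(np.ceil(np.linalg.norm(sh)*1e3/n_mm)))
    print("turn tot",(rv/np.pi).round(4),"x",na,(rv/np.pi/na).round(4)," shift tot",(sh/.25).round(4),"x",ns,(sh/.25/ns).round(4))
def show():
    s=read_state(); print(round(s["t"],2),"pos",s["tcp_pos"].round(4),"rpy",np.degrees(s["eef_rot"]).round(2),"F",s["ft_force"].round(2),"T",s["torque"].round(2),"gap",round(s["finger_gap"],3),round(s["finger_force"],1),"q",s["joint_positions"].round(2)); return s
E
python3 - <<'E'
from h import *
import pickle
show(); c=imaging.capture("wrist"); pickle.dump(c,open("w1.pkl","wb")); T=np.array(c["world_to_cam"]); print(-T[:3,:3].T@T[:3,3],T[2,:3],c["fx"])
cv2.imwrite("pics/w1.png",c["img"][:,:,::-1])
for p in [(.468,-.21,.157),(.468,-.21,.007)]: print(proj(c,p))
plan((.468,-.21,.2),(np.pi,0,0))
E
```

```text
1.8 pos [ 0.4687 -0.2092  0.3012] rpy [-1.7998e+02  3.0000e-02  4.0000e-02] F [ 0.22 -0.64  0.38] T [-0.03 -0.06 -0.02] gap 0.996 0.0 q [-0.65  0.25  1.4  -0.    1.49  0.92]
[ 0.55157923 -0.20958704  0.44438137] [-3.22542026e-01  8.58292978e-04 -9.46554755e-01] 309.69776137673466
[281.33434462 191.83993988]
[281.19720066 162.43952005]
turn tot [-0.0003 -0.0006  0.0011] x 1 [-0.0003 -0.0006  0.0011]  shift tot [-0.0131  0.0136  0.4075] x 5 [-0.0026  0.0027  0.0815]
```

View pics/w1.png

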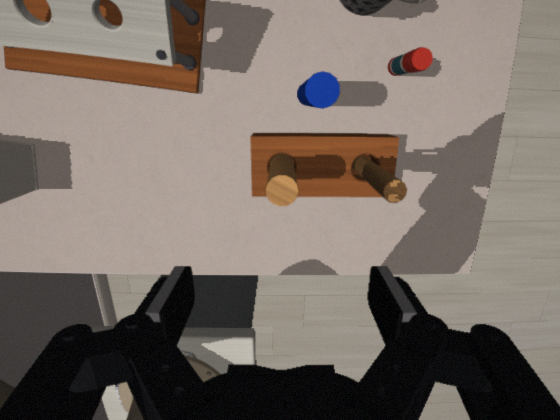

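The wrist view shows the rod top at (282,189), where (281,192) was predicted, so the estimate is good to about 2 mm. The fingers are well clear of the blue rod at (322,90). I'll descend and grip.

>>> play_rows --deltas '[0.003, 0.004, 0.097, 0, 0, 0, 0, 0, 0, 0.097, 0, 0, 0, 0, 0, 0, 0.097, 0, 0, 0, 0, 0, 0, 0.097, 0, 0, 0, 0, 0, 0, 0.097, 0, 0, 0, 0, 0, 0, 0.097, 0, 0, 0, 0, 0, 0, 0.097, 0, 0, 0, 0, 0, 0, 0.097, 0, 0, 0, 0, 0, 0, 0, 0, 0, 0, 1, 0, 0, 0, 0, 0, 0, 1, 0, 0, 0, 0, 0, 0, 1, 0, 0, 0, 0, 0, 0, 1, 0, 0, 0, 0, 0, 0, 1, 0, 0, 0, 0, 0, 0, 1, 0, 0, 0, 0, 0, 0, 1, 0, 0, 0, 0, 0, 0, 1, 0, 0, 0, 0, 0, 0, 1, 0, 0, 0, 0, 0, 0, 1]'

```text
t: 3.65
tcp_pos: [0.4692, -0.2114, 0.1087]
eef_rot: [3.141, -0.002, 0.001]
ft_force: [0.4, 1.6, 6.3]
finger_gap: 0.363
finger_force: 59.1
```

>>> play_rows --deltas '[0, 0, -0.05, 0, 0, 0, 1, 0, 0, -0.09, 0, 0, 0, 1, 0, 0, -0.09, 0, 0, 0, 1, 0, 0, -0.09, 0, 0, 0, 1, 0, 0, -0.09, 0, 0, 0, 1, 0, 0, -0.09, 0, 0, 0, 1, 0, 0, -0.09, 0, 0, 0, 1, 0, 0, -0.09, 0, 0, 0, 1, 0, 0, -0.06, 0, 0, 0, 1, 0, 0, 0, 0, 0, 0, 1]'

```text
t: 4.65
tcp_pos: [0.469, -0.2117, 0.2952]
eef_rot: [3.138, -0.004, 0.001]
ft_force: [0.2, -0.4, -0.6]
finger_gap: 0.358
finger_force: 59.3
```

```bash
cat >> h.py <<'E'
PSI=np.radians(-8.3)
hz=np.array([-.5*np.cos(PSI),-.5*np.sin(PSI),.8660]); hx=np.array([.866*np.cos(PSI),.866*np.sin(PSI),.5]); hy=np.array([-np.sin(PSI),np.cos(PSI),0])
TILT=(np.pi,-np.pi/6,PSI); L=.1017
W=np.array([.6537,.1010,.125])
E
python3 - <<'E'
from h import *
show(); plan(W+hz*(.06+L),TILT,n_ang=5)
E
```

```text
4.65 pos [ 0.469  -0.2117  0.2952] rpy [ 1.7982e+02 -2.3000e-01  3.0000e-02] F [ 0.25 -0.39 -0.56] T [0.01 0.01 0.03] gap 0.358 59.3 q [-0.65  0.25  1.42 -0.    1.47  0.92]
turn tot [-0.0112  0.165   0.0455] x 7 [-0.0016  0.0236  0.0065]  shift tot [ 0.1364 -1.3443  0.2179] x 14 [ 0.0097 -0.096   0.0156]
```

>>> play_rows --deltas '[0, 0, 0, -0.0016, 0.0236, 0.0065, 1, 0, 0, 0, -0.0016, 0.0236, 0.0065, 1, 0, 0, 0, -0.0016, 0.0236, 0.0065, 1, 0, 0, 0, -0.0016, 0.0236, 0.0065, 1, 0, 0, 0, -0.0016, 0.0236, 0.0065, 1, 0, 0, 0, -0.0016, 0.0236, 0.0065, 1, 0, 0, 0, -0.0016, 0.0236, 0.0065, 1]'

```text
t: 5.35
tcp_pos: [0.4682, -0.2112, 0.2919]
eef_rot: [-3.138, -0.522, -0.148]
ft_force: [0.4, 0.1, -1.2]
finger_gap: 0.362
finger_force: 59.2
```

>>> play_rows --deltas '[0.0097, -0.096, 0.0, 0, 0, 0, 1, 0.0097, -0.096, 0.0, 0, 0, 0, 1, 0.0097, -0.096, 0.0, 0, 0, 0, 1, 0.0097, -0.096, 0.0, 0, 0, 0, 1, 0.0097, -0.096, 0.0, 0, 0, 0, 1, 0.0097, -0.096, 0.0, 0, 0, 0, 1, 0.0097, -0.096, 0.0, 0, 0, 0, 1, 0.0097, -0.096, 0.02, 0, 0, 0, 1, 0.0097, -0.096, 0.02, 0, 0, 0, 1, 0.0097, -0.096, 0.02, 0, 0, 0, 1, 0.0097, -0.096, 0.04, 0, 0, 0, 1, 0.0097, -0.096, 0.04, 0, 0, 0, 1, 0.0097, -0.096, 0.04, 0, 0, 0, 1, 0.0097, -0.096, 0.04, 0, 0, 0, 1, 0, 0, 0, 0, 0, 0, 1]'

```text
t: 6.85
tcp_pos: [0.573, 0.115, 0.2604]
eef_rot: [-3.139, -0.517, -0.144]
ft_force: [0.5, -0.4, -1.0]
finger_gap: 0.361
finger_force: 59.5
```

```bash
python3 - <<'E'
from h import *
import pickle
s=show(); plan(W+hz*(.06+L),TILT,n_ang=5)
t=imaging.capture("top"); w=imaging.capture("wrist"); pickle.dump((t,w),open("g1.pkl","wb"))
a=cv2.resize(t["img"][150:225,210:310],None,fx=4,fy=4,interpolation=cv2.INTER_CUBIC)
b=w["img"]
a2=np.zeros((420,400,3),np.uint8); a2[:300]=a
cv2.imwrite("pics/g1.png",cv2.resize(np.hstack([a2,b]),(800,350))[:,:,::-1]); print(b.shape)
for i in range(3): print(proj(w,W-hy*.075*i).round(1),proj(t,W-hy*.075*i).round(1))
E
```

```text
6.85 pos [0.573  0.115  0.2604] rpy [-179.85  -29.6    -8.23] F [ 0.47 -0.4  -0.98] T [ 0.07  0.33 -0.02] gap 0.361 59.5 q [ 0.04  0.19  1.67 -0.12  0.78  1.81]
turn tot [-0.001   0.0022  0.0003] x 1 [-0.001   0.0022  0.0003]  shift tot [ 0.0128  0.009  -0.0141] x 1 [ 0.0128  0.009  -0.0141]
(420, 560, 3)
[281.9 183.9] [238.5 182.5]
[356.2 184. ] [264.5 186.3]
[429.1 184.2] [290.6 190.2]
```

View pics/g1.png

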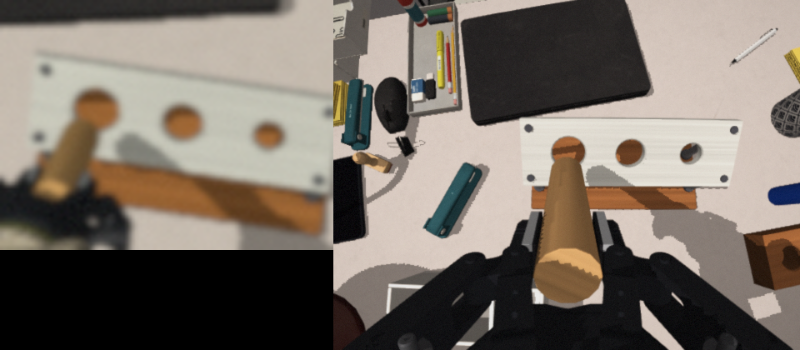

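The right half is the wrist view: the rod is held in line, with the middle hole at (630,152) and the narrow one at (691,153). Those are raw (356,182) and (429,184), within 1–2 px of prediction. I'll refine the hole centres and the rod's offset from this picture.

```bash
python3 - <<'E'
from h import *
import pickle
t,w=pickle.load(open("g1.pkl","rb")); s=read_state()
H=cv2.cvtColor(w["img"],cv2.COLOR_RGB2HSV); S=H[:,:,1].astype(int)
V=H[:,:,2]
# plate = bright unsaturated; holes = not plate
m=((S>60)|(V<130)).astype(np.uint8)
for i in (1,2):
    u,v=proj(w,W-hy*.075*i).astype(int); sub=m[v-25:v+25,u-28:u+28]
    n,l,st,ce=cv2.connectedComponentsWithStats(sub); k=l[25,28]
    c=ce[k]+[u-28,v-25]; o,d=ray(w,*c); P=W
    X=o+d*((P-o)@hz)/(d@hz); e=X-(W-hy*.075*i)
    print(i,st[k],c.round(1),"err hx,hy mm",(e@hx*1e3).round(2),(e@hy*1e3).round(2))
Rt=R.from_euler('xyz',s["eef_rot"]).as_matrix(); p=s["tcp_pos"]
# rod silhouettes: predicted mid-edges and foot far edge
for z in (0.02,.04,.06,.08,L):
    c=proj(w,p+Rt[:,2]*z); print("axis z",z,c.round(1))
print("far edge foot",proj(w,p+Rt[:,2]*L+Rt[:,0]*.016).round(1), "top c",proj(w,p+Rt[:,2]*(L-.15)).round(1))
for v in range(175,300,10): 
    print(v,[''.join('#' if (S[v,u]>60 and V[v,u]>90) else '.' for u in range(240,330))])
for v in range(160,215,2): print(v,w["img"][v,282].tolist(),end=' ')
E
```

```text
1 [ 11   9  34  32 796] [355.1 182.2] err hx,hy mm 1.82 1.24
2 [ 15  13  26  23 389] [427.5 182.6] err hx,hy mm 1.65 1.92
axis z 0.02 [281.4 250.2]
axis z 0.04 [281.4 236.1]
axis z 0.06 [281.3 224.3]
axis z 0.08 [281.3 214.4]
axis z 0.1017 [281.2 205.3]
far edge foot [281.2 186.8] top c [281.7 332.6]
175 ['........................###############################.#####.............................']
185 ['.......................#######################################............................']
195 ['.........................###############################..................................']
205 ['.....................######################################...............................']
215 ['...................##########################################.............................']
225 ['##............############################################################################']
235 ['##########################################################################################']
245 ['##########################################################################################']
255 ['
[... 300 characters left out ...]
........###############################################################................']
295 ['........####################################################################..............']
160 [226, 221, 211] 162 [204, 199, 188] 164 [160, 120, 92] 166 [166, 102, 60] 168 [168, 103, 59] 170 [170, 106, 60] 172 [163, 102, 58] 174 [152, 93, 52] 176 [99, 59, 34] 178 [99, 58, 33] 180 [96, 57, 32] 182 [106, 65, 36] 184 [174, 108, 60] 186 [168, 102, 56] 188 [144, 95, 56] 190 [125, 92, 57] 192 [125, 91, 56] 194 [127, 91, 58] 196 [128, 93, 58] 198 [127, 91, 56] 200 [128, 94, 58] 202 [128, 96, 61] 204 [127, 94, 58] 206 [129, 95, 59] 208 [133, 97, 61] 210 [131, 95, 59] 212 [131, 96, 60] 214 [131, 98, 61]
```

```bash
cat >> h.py <<'E'
W=W+hx*.0023
E
python3 - <<'E'
from h import *
plan(W+hz*(.012+L),TILT)
E
```

```text
turn tot [-0.0007  0.0017 -0.0001] x 1 [-0.0007  0.0017 -0.0001]  shift tot [0.0189 0.0014 0.1822] x 2 [0.0094 0.0007 0.0911]
```

>>> play_rows --deltas '[0.019, 0.001, 0, -0.0007, 0.0017, 0, 1, 0, 0, 0.06, 0, 0, 0, 1, 0, 0, 0.06, 0, 0, 0, 1, 0, 0, 0.06, 0, 0, 0, 1, 0, 0, 0, 0, 0, 0, 1, 0, 0, 0, 0, 0, 0, 1]'

```text
t: 7.55
tcp_pos: [0.5997, 0.1087, 0.2251]
eef_rot: [-3.141, -0.524, -0.147]
ft_force: [-0.1, -0.3, -0.1]
finger_gap: 0.363
finger_force: 59.5
```

```bash
python3 - <<'E'
from h import *
import pickle
s=show(); plan(W+hz*(.012+L),TILT); 
e=s["tcp_pos"]-(W+hz*(.012+L)); print("err hx hy hz mm",(np.array([e@hx,e@hy,e@hz])*1e3).round(2))
w=imaging.capture("wrist"); sc=imaging.capture("scene"); pickle.dump((w,sc),open("g2.pkl","wb"))
a=cv2.resize(w["img"][130:280,180:380],(800,600),interpolation=cv2.INTER_CUBIC)[:, 100:700]
b=cv2.resize(sc["img"][140:260,255:355],(200,240)) 
a[:240,400:]=b
cv2.imwrite("pics/g2.png",a[:,:,::-1])
print(proj(w,W),proj(sc,W))
E
```

```text
7.55 pos [0.5997 0.1087 0.2251] rpy [-179.96  -30.02   -8.4 ] F [-0.07 -0.29 -0.12] T [0.12 0.27 0.04] gap 0.363 59.5 q [ 0.02  0.27  1.66 -0.13  0.69  1.82]
turn tot [ 0.0001 -0.0001 -0.0005] x 1 [ 0.0001 -0.0001 -0.0005]  shift tot [-0.0022 -0.0005  0.001 ] x 1 [-0.0022 -0.0005  0.001 ]
err hx hy hz mm [ 0.56 -0.14  0.25]
[280.08576341 201.86055896] [298.05876803 186.52577814]
```

View pics/g2.png

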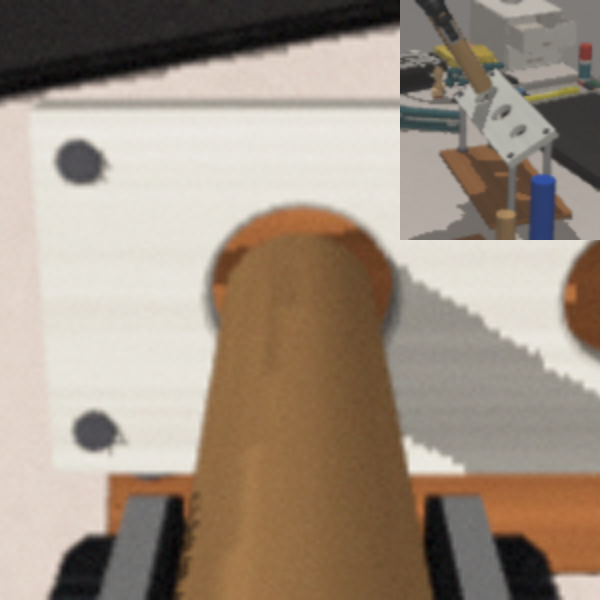

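The rod's foot sits centred over the wide mouth: rod edges 219–381 against hole edges 208–397 in the crop. I'll insert gently to 20 mm first.

>>> play_rows --deltas '[0, 0, 0.032, 0, 0, 0, 1, 0, 0, 0.032, 0, 0, 0, 1, 0, 0, 0.032, 0, 0, 0, 1, 0, 0, 0.032, 0, 0, 0, 1, 0, 0, 0, 0, 0, 0, 1]'

```text
t: 8.15
tcp_pos: [0.6155, 0.1064, 0.1965]
eef_rot: [-3.141, -0.523, -0.147]
ft_force: [-1.2, 0.5, -1.5]
finger_gap: 0.361
finger_force: 59.5
```

```bash
python3 - <<'E'
from h import *
import pickle
w,sc=pickle.load(open("g2.pkl","rb"))
p=np.array([0.5997,.1087,.2251]); Rt=R.from_euler('xyz',np.radians([-179.96,-30.02,-8.4])).as_matrix()
print("foot far pred",proj(w,p+Rt[:,2]*L+Rt[:,0]*.016)," obs 188.75; hole far pred",proj(w,W+hx*.0205),"obs ~181")
print(proj(w,W+hx*.0215)-proj(w,W+hx*.0205), "px/mm"); print("L/R hole",proj(w,W+hy*.0205),proj(w,W-hy*.0205),"obs 257,304.2")
a=p+Rt[:,2]*(L-.02); print("rod axis pred",proj(w,a))
show()
E
```

```text
foot far pred [280.26391477 187.27908199]  obs 188.75; hole far pred [280.00921585 178.99345775] obs ~181
[-0.00381942 -1.14374253] px/mm
L/R hole [256.62420029 201.92132384] [303.55101618 201.80255314] obs 257,304.2
rod axis pred [280.26385474 214.09099769]
8.15 pos [0.6155 0.1064 0.1965] rpy [-179.97  -29.96   -8.39] F [-1.18  0.5  -1.49] T [0.   0.29 0.  ] gap 0.361 59.5 q [ 0.02  0.34  1.66 -0.14  0.64  1.82]
```

>>> play_rows --deltas '[-0.003, 0.001, 0.035, 0, 0, 0, 1, 0, 0, 0.035, 0, 0, 0, 1, 0, 0, 0.032, 0, 0, 0, 1, 0, 0, 0, 0, 0, 0, 1, 0, 0, 0, 0, 0, 0, 1]'

```text
t: 8.65
tcp_pos: [0.6276, 0.1046, 0.1754]
eef_rot: [-3.141, -0.525, -0.146]
ft_force: [-0.6, 0.4, -0.5]
finger_gap: 0.361
finger_force: 59.5
```

```bash
python3 - <<'E'
from h import *
import pickle
s=show(); e=s["tcp_pos"]-W-hz*L; print("hx hy hz mm",(np.array([e@hx,e@hy,e@hz])*1e3).round(2))
w=imaging.capture("wrist"); sc=imaging.capture("scene"); pickle.dump((w,sc),open("g3.pkl","wb"))
a=cv2.resize(w["img"][160:260,215:345],(520,400),interpolation=cv2.INTER_CUBIC)
u,v=proj(sc,W).astype(int); b=cv2.resize(sc["img"][v-30:v+50,u-28:u+28],(280,400),interpolation=cv2.INTER_CUBIC)
print(u,v); cv2.imwrite("pics/g3.png",np.hstack([a,b])[:,:,::-1])
f=s["tcp_pos"]-hz*L
print("foot pred in scene crop",(proj(sc,f)-[u-28,v-30])*5+[520,0])
E
```

```text
8.65 pos [0.6276 0.1046 0.1754] rpy [-179.95  -30.07   -8.39] F [-0.61  0.36 -0.52] T [0.07 0.32 0.  ] gap 0.361 59.5 q [ 0.01  0.38  1.65 -0.14  0.59  1.83]
hx hy hz mm [  0.09  -0.23 -44.84]
298 186
foot pred in scene crop [692.75585126 204.71009785]
```

View pics/g3.png

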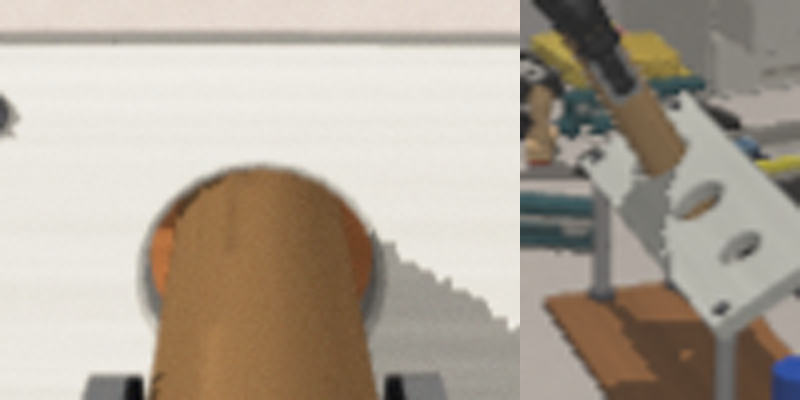

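The rod is through the wide hole with no contact force, at a nominal depth of 44.8 mm, so about 33 mm stand out below. Next I'll draw it out and go to the middle hole.

>>> play_rows --deltas '[0, 0, -0.04, 0, 0, 0, 1, 0, 0, -0.04, 0, 0, 0, 1, 0, 0, -0.04, 0, 0, 0, 1, 0, 0, -0.04, 0, 0, 0, 1, 0, 0, -0.04, 0, 0, 0, 1, 0, 0, -0.04, 0, 0, 0, 1, 0, 0.05, 0, 0, 0, 0, 1, 0, 0.05, 0, 0, 0, 0, 1, 0, 0.05, 0, 0, 0, 0, 1, 0, 0.05, 0, 0, 0, 0, 1, 0, 0.05, 0, 0, 0, 0, 1, -0.002, 0.051, 0, 0, 0, 0, 1, 0, 0, 0.04, 0, 0, 0, 1, 0, 0, 0, 0, 0, 0, 1, 0, 0, 0, 0, 0, 0, 1]'

```text
t: 10.25
tcp_pos: [0.5913, 0.0343, 0.2182]
eef_rot: [-3.141, -0.524, -0.146]
ft_force: [-0.6, 0.0, -0.5]
finger_gap: 0.361
finger_force: 59.6
```

```bash
python3 - <<'E'
from h import *
import pickle
M=W-hy*.075
s=show(); e=s["tcp_pos"]-M-hz*L; print("hx hy hz mm",(np.array([e@hx,e@hy,e@hz])*1e3).round(2))
w=imaging.capture("wrist"); pickle.dump((w,s),open("g4.pkl","wb"))
u0,v0=215,150
cv2.imwrite("pics/g4.png",cv2.resize(w["img"][v0:v0+75,u0:u0+100],(800,600),interpolation=cv2.INTER_CUBIC)[:,:,::-1])
Rt=R.from_euler('xyz',s["eef_rot"]).as_matrix(); p=s["tcp_pos"]
f=lambda q:((proj(w,q)-[u0,v0]+.5)*8).round(0)
print("foot far",f(p+Rt[:,2]*L+Rt[:,0]*.016),"foot LR",f(p+Rt[:,2]*L+Rt[:,1]*.016),f(p+Rt[:,2]*L-Rt[:,1]*.016),"hole far",f(M+hx*.0175),"LR",f(M+hy*.0175),f(M-hy*.0175))
E
```

```text
10.25 pos [0.5913 0.0343 0.2182] rpy [-179.94  -30.04   -8.37] F [-0.56  0.01 -0.48] T [ 0.05  0.32 -0.04] gap 0.361 59.6 q [-0.14  0.23  1.73 -0.    0.65  1.58]
hx hy hz mm [-0.79  0.04  5.09]
foot far [526. 302.] foot LR [679. 450.] [373. 450.] hole far [526. 268.] LR [362. 428.] [691. 428.]
```

View pics/g4.png

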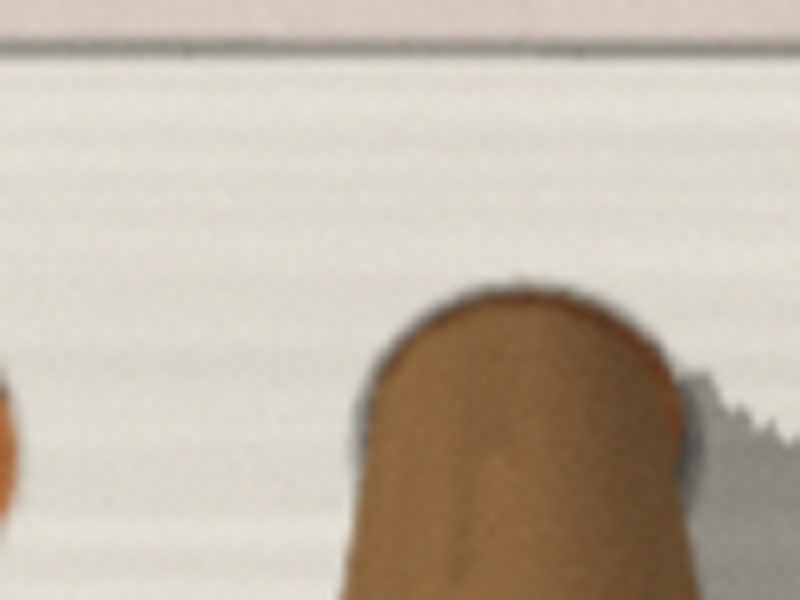

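The crop shows the rod over the middle hole: hole rim about 358–700 wide with its far edge near 285, and rod about 366–680 with its far edge near 300. I'll read these edges numerically before pushing.

```bash
python3 - <<'E'
from h import *
import pickle
w4,s4=pickle.load(open("g4.pkl","rb")); w2,_=pickle.load(open("g2.pkl","rb"))
for n,w,u,v in (("g2",w2,280,205),("g4",w4,281,203)):
    I=w["img"].astype(int)
    print(n,"col",[(r,*I[r,u-2:u+3].mean(0).astype(int)) for r in range(176,194)])
    print(n,"row",v,[(c,*I[v-1:v+2,c].mean(0).astype(int)) for c in list(range(u-26,u-15))+list(range(u+15,u+27))])
E
```

```text
g2 col [(176, np.int64(229), np.int64(226), np.int64(216)), (177, np.int64(231), np.int64(227), np.int64(219)), (178, np.int64(232), np.int64(228), np.int64(221)), (179, np.int64(229), np.int64(226), np.int64(217)), (180, np.int64(207), np.int64(201), np.int64(191)), (181, np.int64(175), np.int64(157), np.int64(141)), (182, np.int64(174), np.int64(124), np.int64(91)), (183, np.int64(179), np.int64(113), np.int64(66)), (184, np.int64(176), np.int64(109), np.int64(62)), (185, np.int64(172), np.int64(106), np.int64(59)), (186, np.int64(169), np.int64(105), np.int64(59)), (187, np.int64(164), np.int64(101), np.int64(58)), (188, np.int64(147), np.int64(100), np.int64(59)), (189, np.int64(136), np.int64(99), np.int64(62)), (190, np.int64(135), np.int64(100), np.int64(63)), (191, np.int64(134), np.int64(98), np.int64(62)), (192, np.int64(135), np.int64(98), np.int64(62)), (193, np.int64(135), np.int64(99), np.int64(63))]
g2 row 205 [(254, np.int64(227), np.int64(222), np.int64(212)), (255, np.int64(203), np.int64(199), np.int64(188)), (256, np.int64(168), np.int64(164), np.int64(154)), (257
[... 2418 characters left out ...]
p.int64(139), np.int64(103), np.int64(63)), (265, np.int64(140), np.int64(103), np.int64(64)), (296, np.int64(97), np.int64(71), np.int64(45)), (297, np.int64(95), np.int64(69), np.int64(43)), (298, np.int64(99), np.int64(67), np.int64(40)), (299, np.int64(101), np.int64(63), np.int64(37)), (300, np.int64(86), np.int64(68), np.int64(55)), (301, np.int64(95), np.int64(89), np.int64(83)), (302, np.int64(107), np.int64(104), np.int64(96)), (303, np.int64(133), np.int64(130), np.int64(122)), (304, np.int64(142), np.int64(138), np.int64(129)), (305, np.int64(142), np.int64(139), np.int64(130)), (306, np.int64(142), np.int64(138), np.int64(130)), (307, np.int64(142), np.int64(137), np.int64(129))]
```

>>> play_rows --deltas '[-0.0018, 0.0028, 0, 0, 0, 0, 1, 0, 0, 0, 0, 0, 0, 1, 0, 0, 0.01, 0, 0, 0, 1, 0, 0, 0.01, 0, 0, 0, 1, 0, 0, 0.01, 0, 0, 0, 1, 0, 0, 0.006, 0, 0, 0, 1, 0, 0, 0, 0, 0, 0, 1]'

```text
t: 11.0
tcp_pos: [0.5953, 0.0325, 0.2101]
eef_rot: [-3.141, -0.524, -0.147]
ft_force: [-0.2, 0.2, -2.0]
finger_gap: 0.358
finger_force: 59.8
```

```bash
cat >> h.py <<'E'
M=W-hy*.075; N=W-hy*.15
def err(P):
    s=show(); e=s["tcp_pos"]-P-hz*L; F=s["ft_force"]; B=np.c_[hx,hy,hz]; print("hx hy hz mm",(e@B*1e3).round(2),"F",(F@B).round(2),"T",(s["torque"]@B).round(2))
E
python3 -c "
from h import *
err(M)"
```

```text
11.0 pos [0.5953 0.0325 0.2101] rpy [-179.94  -30.04   -8.4 ] F [-0.22  0.22 -1.99] T [0.06 0.42 0.03] gap 0.358 59.8 q [-0.14  0.25  1.73 -0.    0.63  1.58]
hx hy hz mm [-1.24 -1.17 -4.04] F [-1.21  0.19 -1.6 ] T [0.02 0.42 0.03]
```

>>> play_rows --deltas '[0, 0, 0.01, 0, 0, 0, 1, 0, 0, 0.01, 0, 0, 0, 1, 0, 0, 0.01, 0, 0, 0, 1, 0, 0, 0.01, 0, 0, 0, 1, 0, 0, 0, 0, 0, 0, 1]'

```text
t: 11.5
tcp_pos: [0.6003, 0.0318, 0.2015]
eef_rot: [-3.141, -0.524, -0.146]
ft_force: [-0.1, 0.3, -1.5]
finger_gap: 0.361
finger_force: 59.7
```

```bash
python3 -c "
from h import *
err(M)"
```

```text
11.5 pos [0.6003 0.0318 0.2015] rpy [-179.95  -30.05   -8.39] F [-0.06  0.31 -1.51] T [0.21 0.5  0.02] gap 0.361 59.7 q [-0.14  0.27  1.73 -0.    0.61  1.58]
hx hy hz mm [ -1.18  -1.18 -14.06] F [-0.84  0.3  -1.25] T [ 0.13  0.52 -0.05]
```

In cleanly with no contact force; I'll push to full depth.

>>> play_rows --deltas '[0, 0, 0.02, 0, 0, 0, 1, 0, 0, 0.02, 0, 0, 0, 1, 0, 0, 0.02, 0, 0, 0, 1, 0, 0, 0.02, 0, 0, 0, 1, 0, 0, 0.02, 0, 0, 0, 1, 0, 0, 0.02, 0, 0, 0, 1, 0, 0, 0.004, 0, 0, 0, 1, 0, 0, 0, 0, 0, 0, 1, 0, 0, 0, 0, 0, 0, 1]'

```text
t: 12.4
tcp_pos: [0.6155, 0.0296, 0.1749]
eef_rot: [-3.141, -0.525, -0.146]
ft_force: [-1.6, 0.8, -4.2]
finger_gap: 0.361
finger_force: 59.5
```

```bash
python3 -c "
from h import *
err(M)"
```

```text
12.4 pos [0.6155 0.0296 0.1749] rpy [-179.95  -30.05   -8.39] F [-1.56  0.75 -4.21] T [0.39 0.78 0.14] gap 0.361 59.5 q [-0.14  0.33  1.72 -0.    0.56  1.58]
hx hy hz mm [ -1.13  -1.18 -44.77] F [-3.53  0.52 -2.82] T [ 0.31  0.83 -0.02]
```

>>> play_rows --deltas '[0, 0, -0.038, 0, 0, 0, 1, 0, 0, -0.038, 0, 0, 0, 1, 0, 0, -0.038, 0, 0, 0, 1, 0, 0, -0.038, 0, 0, 0, 1, 0, 0, -0.038, 0, 0, 0, 1, 0, 0, -0.038, 0, 0, 0, 1, 0, 0.05, 0, 0, 0, 0, 1, 0, 0.05, 0, 0, 0, 0, 1, 0, 0.05, 0, 0, 0, 0, 1, 0, 0.05, 0, 0, 0, 0, 1, 0, 0.05, 0, 0, 0, 0, 1, 0, 0.05, 0, 0, 0, 0, 1, 0, 0, 0.02, 0, 0, 0, 1, 0, 0, 0.016, 0, 0, 0, 1, 0, 0, 0, 0, 0, 0, 1, 0, 0, 0, 0, 0, 0, 1]'

```text
t: 14.0
tcp_pos: [0.581, -0.0406, 0.2165]
eef_rot: [-3.141, -0.525, -0.146]
ft_force: [-0.6, -0.6, -0.8]
finger_gap: 0.362
finger_force: 59.4
```

```bash
python3 -c "
from h import *
err(N)"
```

```text
14.0 pos [ 0.581  -0.0406  0.2165] rpy [-179.94  -30.07   -8.35] F [-0.62 -0.61 -0.79] T [0.03 0.27 0.01] gap 0.362 59.4 q [-0.31  0.21  1.77  0.14  0.65  1.32]
hx hy hz mm [-1.14 -0.62  3.23] F [-0.85 -0.69 -0.43] T [-0.    0.27  0.01]
```

>>> play_rows --deltas '[0, 0, 0.004, 0, 0, 0, 1, 0, 0, 0.004, 0, 0, 0, 1, 0, 0, 0.004, 0, 0, 0, 1, 0, 0, 0, 0, 0, 0, 1]'

```text
t: 14.4
tcp_pos: [0.5825, -0.0413, 0.214]
eef_rot: [-3.141, -0.525, -0.146]
ft_force: [-0.5, -0.3, 0.1]
finger_gap: 0.362
finger_force: 59.9
```

```bash
python3 -c "
from h import *
err(N)"
```

```text
14.4 pos [ 0.5825 -0.0413  0.214 ] rpy [-179.94  -30.09   -8.39] F [-0.52 -0.3   0.14] T [0.1  0.35 0.  ] gap 0.362 59.9 q [-0.31  0.21  1.77  0.14  0.64  1.32]
hx hy hz mm [-1.02 -1.09  0.35] F [-0.34 -0.37  0.36] T [ 0.04  0.36 -0.02]
```

>>> play_rows --deltas '[0, 0, 0.002, 0, 0, 0, 1, 0, 0, 0.002, 0, 0, 0, 1, 0, 0, 0, 0, 0, 0, 1]'

```text
t: 14.7
tcp_pos: [0.583, -0.0413, 0.2141]
eef_rot: [-3.141, -0.526, -0.146]
ft_force: [-7.7, 2.9, 9.2]
finger_gap: 0.359
finger_force: 60.7
```

```bash
python3 -c "
from h import *
err(N)"
```

```text
14.7 pos [ 0.583  -0.0413  0.2141] rpy [-179.96  -30.15   -8.37] F [-7.75  2.92  9.23] T [0.24 0.79 0.  ] gap 0.359 60.7 q [-0.31  0.21  1.77  0.14  0.64  1.32]
hx hy hz mm [-0.56 -1.05  0.22] F [-2.39  1.77 12.04] T [ 0.11  0.81 -0.06]
```

The narrow hole refuses the rod: 12 N of light pressing, with the foot stopped at the mouth plane. So it passed wide and middle and goes in the middle compartment. I'll draw back.

>>> play_rows --deltas '[0, 0, -0.04, 0, 0, 0, 1, 0, 0, -0.08, 0, 0, 0, 1, 0, 0, -0.08, 0, 0, 0, 1, 0, 0, -0.08, 0, 0, 0, 1, 0, 0, -0.08, 0, 0, 0, 1, 0, 0, 0, 0, 0, 0, 1]'

```text
t: 15.3
tcp_pos: [0.5383, -0.035, 0.2937]
eef_rot: [3.141, -0.53, -0.146]
ft_force: [-0.2, 0.4, -0.1]
finger_gap: 0.363
finger_force: 59.9
```

```bash
python3 -c "
from h import *
err(N); plan((.477,.257,.315),(np.pi,0,np.radians(-9)),n_ang=5)"
```

```text
15.3 pos [ 0.5383 -0.035   0.2937] rpy [179.99 -30.35  -8.37] F [-0.16  0.39 -0.14] T [0.02 0.28 0.01] gap 0.363 59.9 q [-0.33  0.03  1.76  0.12  0.83  1.33]
hx hy hz mm [ 0.19 -1.27 91.7 ] F [-0.26  0.36 -0.02] T [-0.01  0.28  0.02]
turn tot [-0.0009 -0.1686  0.0034] x 7 [-0.0001 -0.0241  0.0005]  shift tot [-0.4249 -1.1154 -0.0851] x 12 [-0.0354 -0.093  -0.0071]
```

>>> play_rows --deltas '[0, 0, 0, 0, -0.0241, 0.0005, 1, 0, 0, 0, 0, -0.0241, 0.0005, 1, 0, 0, 0, 0, -0.0241, 0.0005, 1, 0, 0, 0, 0, -0.0241, 0.0005, 1, 0, 0, 0, 0, -0.0241, 0.0005, 1, 0, 0, 0, 0, -0.0241, 0.0005, 1, 0, 0, 0, 0, -0.0241, 0.0005, 1]'

```text
t: 16.0
tcp_pos: [0.5385, -0.035, 0.29]
eef_rot: [-3.138, 0.009, -0.157]
ft_force: [-0.6, -0.8, 0.2]
finger_gap: 0.364
finger_force: 59.5
```

>>> play_rows --deltas '[-0.035, -0.093, -0.007, 0, 0, 0, 1, -0.035, -0.093, -0.007, 0, 0, 0, 1, -0.035, -0.093, -0.007, 0, 0, 0, 1, -0.035, -0.093, -0.007, 0, 0, 0, 1, -0.035, -0.093, -0.007, 0, 0, 0, 1, -0.035, -0.093, -0.007, 0, 0, 0, 1, -0.035, -0.093, -0.007, 0, 0, 0, 1, -0.035, -0.093, -0.007, 0, 0, 0, 1, -0.035, -0.093, -0.007, 0, 0, 0, 1, -0.035, -0.093, -0.007, 0, 0, 0, 1, -0.035, -0.093, -0.007, 0, 0, 0, 1, -0.035, -0.093, -0.007, 0, 0, 0, 1, 0, 0, 0, 0, 0, 0, 1, 0, 0, 0, 0, 0, 0, 1]'

```text
t: 17.4
tcp_pos: [0.4782, 0.257, 0.3125]
eef_rot: [-3.139, 0.006, -0.156]
ft_force: [0.0, -0.5, -1.5]
finger_gap: 0.361
finger_force: 59.6
```

```bash
python3 - <<'E'
from h import *
s=show(); plan((.477,.257,.315),(np.pi,0,np.radians(-9)))
w=imaging.capture("wrist"); t=imaging.capture("top")
a=w["img"].copy()
for x in (-.1,-.033,.033,.1):
    r=np.radians(-9); y=np.array([-np.sin(r),np.cos(r),0]); X=np.array([np.cos(r),np.sin(r),0])
    for k in(-.035,.035): cv2.circle(a,tuple(int(q) for q in proj(w,np.array([.477,.257,.09])+y*x+X*k).round()),2,(255,0,0),-1)
cv2.imwrite("pics/b1.png",a[:,:,::-1])
E
```

```text
17.4 pos [0.4782 0.257  0.3125] rpy [-179.84    0.34   -8.92] F [ 0.04 -0.45 -1.48] T [-0.03 -0.03 -0.04] gap 0.361 59.6 q [0.27 0.31 1.29 0.01 1.54 2.  ]
turn tot [-0.0009  0.0019  0.0004] x 1 [-0.0009  0.0019  0.0004]  shift tot [-0.0049  0.0008 -0.0099] x 1 [-0.0049  0.0008 -0.0099]
```

View pics/b1.png

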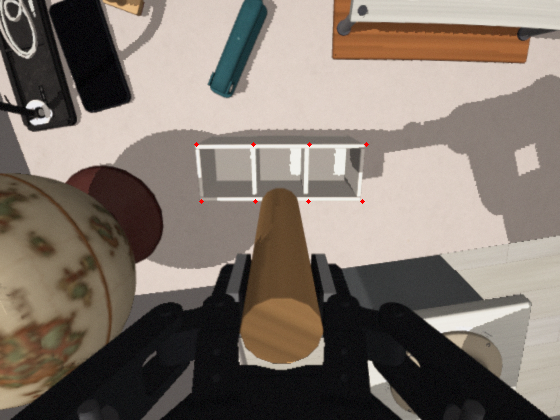

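The overlay of the expected rim corners lies on the organiser, with the middle compartment at columns 254–307 around 281, below the rod. I'll descend.

>>> play_rows --deltas '[-0.005, 0, 0, -0.0009, 0.0019, 0, 1, 0, 0, 0.08, 0, 0, 0, 1, 0, 0, 0.08, 0, 0, 0, 1, 0, 0, 0.08, 0, 0, 0, 1, 0, 0, 0.08, 0, 0, 0, 1, 0, 0, 0.08, 0, 0, 0, 1, 0, 0, 0.08, 0, 0, 0, 1, 0, 0, 0.08, 0, 0, 0, 1, 0, 0, 0.08, 0, 0, 0, 1, 0, 0, 0.08, 0, 0, 0, 1, 0, 0, 0.06, 0, 0, 0, 1, 0, 0, 0.03, 0, 0, 0, 1, 0, 0, 0, 0, 0, 0, 1, 0, 0, 0, 0, 0, 0, 1]'

```text
t: 18.9
tcp_pos: [0.4776, 0.2572, 0.1117]
eef_rot: [-3.14, -0.002, -0.157]
ft_force: [-0.1, -0.4, -0.3]
finger_gap: 0.362
finger_force: 59.6
```

```bash
python3 -c "
from h import *
show(); plan((.477,.257,.1067),(np.pi,0,np.radians(-9)))"
```

```text
18.9 pos [0.4776 0.2572 0.1117] rpy [-1.7993e+02 -1.2000e-01 -8.9800e+00] F [-0.12 -0.41 -0.31] T [-0.04  0.02 -0.04] gap 0.362 59.6 q [0.28 0.47 1.6  0.   1.07 2.01]
turn tot [-0.0004 -0.0007  0.0001] x 1 [-0.0004 -0.0007  0.0001]  shift tot [-0.0021  0.001   0.02  ] x 1 [-0.0021  0.001   0.02  ]
```

>>> play_rows --deltas '[0, 0, 0.008, 0, 0, 0, 1, 0, 0, 0.008, 0, 0, 0, 1, 0, 0, 0.002, 0, 0, 0, 1, 0, 0, 0, 0, 0, 0, 1]'

```text
t: 19.3
tcp_pos: [0.4773, 0.2573, 0.1067]
eef_rot: [-3.141, -0.001, -0.156]
ft_force: [-0.6, -0.7, 1.5]
finger_gap: 0.36
finger_force: 59.8
```

>>> play_rows --deltas '[0, 0, 0.002, 0, 0, 0, 1, 0, 0, 0, 0, 0, 0, 1, 0, 0, 0, 0, 0, 0, 0.6, 0, 0, 0, 0, 0, 0, 0.5, 0, 0, 0, 0, 0, 0, 0.3, 0, 0, 0, 0, 0, 0, 0, 0, 0, 0, 0, 0, 0, 0, 0, 0, 0, 0, 0, 0, 0, 0, 0, 0, 0, 0, 0, 0]'

```text
t: 20.2
tcp_pos: [0.4771, 0.2572, 0.106]
eef_rot: [-3.141, -0.001, -0.157]
ft_force: [-0.1, 0.1, 0.0]
finger_gap: 0.998
finger_force: 0.0
```

```bash
python3 - <<'E'
from h import *
show()
w=imaging.capture("wrist"); cv2.imwrite("pics/b2.png",w["img"][:,:,::-1])
E
```

```text
20.2 pos [0.4771 0.2572 0.106 ] rpy [-1.7996e+02 -5.0000e-02 -8.9700e+00] F [-0.1   0.13  0.  ] T [ 0.03 -0.02  0.  ] gap 0.998 0.0 q [0.28 0.48 1.61 0.   1.06 2.01]
```

View pics/b2.png

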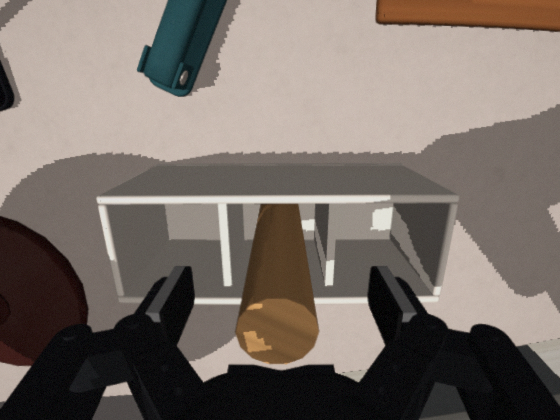

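The rod stands upright, with its top at (277,330), in the middle compartment between the dividers at columns 225 and 328. The fingers are clear, so I'll retreat upward.

>>> play_rows --deltas '[0, 0, -0.03, 0, 0, 0, 0, 0, 0, -0.06, 0, 0, 0, 0, 0, 0, -0.09, 0, 0, 0, 0, 0, 0, -0.09, 0, 0, 0, 0, 0, 0, -0.09, 0, 0, 0, 0, 0, 0, -0.09, 0, 0, 0, 0, 0, 0, -0.09, 0, 0, 0, 0, 0, 0, -0.09, 0, 0, 0, 0, 0, 0, -0.09, 0, 0, 0, 0, 0, 0, 0, 0, 0, 0, 0, 0, 0, 0, 0, 0, 0, 0]'

```text
t: 21.35
tcp_pos: [0.4768, 0.2571, 0.286]
eef_rot: [-3.141, -0.001, -0.156]
ft_force: [0.3, 0.7, -0.4]
finger_gap: 1.0
finger_force: 0.0
```

```bash
python3 - <<'E'
from h import *
show()
w=imaging.capture("wrist"); s=imaging.capture("scene")
b=cv2.resize(s["img"],(400,300)); a=cv2.resize(w["img"],(400,300)); cv2.imwrite("pics/b3.png",np.hstack([a,b])[:,:,::-1])
E
```

```text
21.35 pos [0.4768 0.2571 0.286 ] rpy [-1.7995e+02 -7.0000e-02 -8.9700e+00] F [ 0.33  0.71 -0.39] T [-0.02  0.03  0.04] gap 1.0 0.0 q [0.28 0.32 1.35 0.   1.47 2.01]
```

View pics/b3.png

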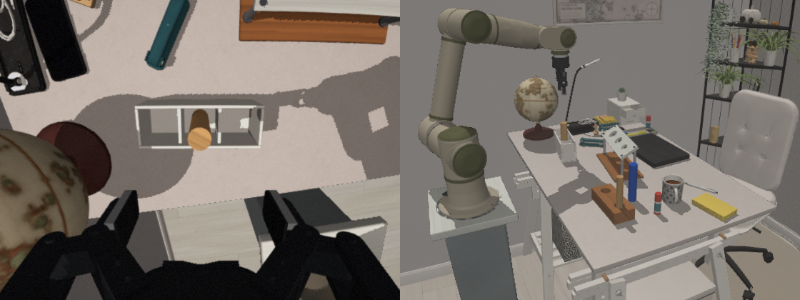

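The rod stands upright in the middle compartment (left half, around (199,130)). The right-hand rod, mug, glue stick and stapler are where they were, and the gripper is clear.

```bash
python3 -c "
from h import *
print(workorder.hand_in())"
```

```text
the job is handed in; nothing more can be done
None
```

The rod from the left-hand socket is the 32 mm one: it passed the wide (41 mm) and middle (35 mm) holes, the narrow (27 mm) hole refused it at about 12 N, and it now stands foot down in the organiser's middle compartment; the job was handed in at about 21 s.

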